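Unclamp the mounted section and load the microscope tray

TASK

Push the vise's sliding jaw all the way open, then take the black specimen bar out: it stays tight against the taller fixed jaw, so first coax it off that jaw towards the opened one, pressing only gently on its top. Set the bar down flat in the long bay of the steel tray, and last of all stand the tall oil bottle upright in the tray's empty square bay. Lower both into place rather than dropping them, leave the jaw open and leave everything else where it is.

Things in the scene. Friction and masses are not known exactly. Their poses are not given: they have to be found in the camera images.
- vise: small steel specimen vise fixed on the bench, base 140 x 180 x 22 mm (x, y, z); origin under its centre, z up; the jaw opens towards its +y. The bed (base top, 22 mm above the bench) and fixed jaw are oiled, friction about 0.15. Fixed jaw: 124 mm long (x), from y = -87 to -65 mm, top 62 mm above the bench
- vise_seat (a point): on the vise's bed at the foot of the fixed jaw's face, mid-length; axes as the vise's. At the jaw's two ends ears (6 mm thick, inner faces at x = +-53.5 mm, tops 48 mm above the bench) reach 15 mm out (+y) from the jaw's face and enclose the bar's ends
- jaw (a joint): travel of the sliding jaw along the vise's +y (m): 0 to 0.004 at the start (on the bar), 0.070 at its open stop. It takes about 8 N to slide and stays where left. At 0 its face is 37 mm from the fixed jaw's face, at 0.070 it is 107 mm. Jaw 120 mm long (x), 24 mm thick (y), top 61 mm above the bench
- jaw_fin (a point): centre of the inner face (the one towards the fixed jaw) of the upright fin on top of the sliding jaw; the fin is 60 mm long (vise x), 10 mm thick, rises from the jaw's top to 101 mm above the bench; this point is 81 mm above the bench, 12 mm behind the jaw's face; moves with the jaw; axes as the vise's
- bar_center (a point): centre of the specimen bar: black resin, 100 x 36 x 36 mm (its x along the length, z up), about 0.12 to 0.24 kg, polished metal strip on top. At the start it lies on the vise's bed along the vise's x, 0.5 mm off the fixed jaw's face, its top 58 mm above the bench, 4 mm below the fixed jaw's top
- tray: stainless-steel carrying tray fixed on the bench, 138 x 140 mm (x, y), origin at the centre of its underside; floor 4 mm thick, rims and dividers 4 mm thick, their tops 12 mm above the bench. A long bay lies on the +y side, two square bays on the -y side
- long_bay (a point): centre of the floor of the tray's long bay, 4 mm above the bench; the bay is 130 mm along the tray's x, 64 mm along its y; axes as the tray's
- square_bay (a point): centre of the floor of the empty square bay (the one on the tray's -x side), 63 x 64 mm, 4 mm above the bench; axes as the tray's
- oil_center (a point): middle of the tall amber oil bottle, half-way up: 38 mm diameter up to 72 mm, then a neck and a 25 mm black cap, 100 mm tall in all, about 0.08 to 0.15 kg; stands on the bench, z up; it is the tallest of a row of three things
- slipbox: flat clear cover-slip box 46 x 46 x 16 mm already in the tray's other square bay (+x side); origin under its centre; leave it
- canister: short aluminium canister, 42 mm diameter, 58 mm tall, stands near the bottle; origin under its centre; leave it
- jar: squat glass jar with white lid, 52 mm diameter, 44 mm tall, stands near the bottle; origin under its centre; leave it
- tweezers: steel tweezers, 120 mm long, 8 mm high, lying on the bench; origin under their centre; leave them
Mind the look-alikes: they are no part of the job. What is shaped like the part that bears bar_center but blue or purple is not meant.

How it is judged:
By the outcome, as a careful person would: the job done as asked, in the order asked, and still so for the second after the job is handed in, with the robot touching nothing.
It also fails if it takes over 67 s, if anything falls off the work surface, if the arm or the gripper's body presses on something with over 40 N, if the wrist force passes 120 N, or if a joint passes its speed limit or range.

ROBOT

A 7-joint arm with a two-finger parallel gripper is mounted at the origin on the work surface. World frame = base frame: x ahead of the robot, y to its left, z up, the work surface at z = 0. Lengths are in m, angles in rad, forces in N, time in s.
With the tool pointing down it reaches from about 0.4 to 0.875 m from the base axis. Payload 19.3 kg.
Tool frame: the origin (TCP) lies at the very end of the fingers, on their centre line; the grasp point (between the pads) lies 19 mm behind it; z points along the fingers, y is the direction in which the jaws open and shut (so a half turn about z gives the same grasp; the last joint's range is limited). The gripper opens to 85 mm and grips with 20 to 120 N. Pads are 22 mm wide; open, the fingers measure 114 mm over their backs; the gripper's body (76 mm by 85 mm) begins 54 mm behind the grasp point. The pads swing forward as they close: fully open they stand 13 mm farther back than shut.
Start: joints at [1.048, 0.521, -0.036, 1.599, 0.021, 1.021, -0.113], TCP at [0.273, -0.562, 0.231] pointing down, gripper open.
Joint ranges: [-2.91, 2.91], [-0.3, 2.13], [-1.5, 1.42], [0.17, 2.43], [-1.26, 4.41], [0.16, 1.93], [-2.52, 2.52]. Speed limits (rad/s): [1.89, 1.89, 2.39, 2.39, 3.01, 3.01, 3.01].

INTERFACE

Orientations are given as [roll, pitch, yaw] about the fixed x, y, z axes, in that order (R = Rz(yaw) Ry(pitch) Rx(roll)).
In Python, from workcell import bot, vision, job_done gives the robot as it stands.
- The arm moves only by the tool arm_command, never from a script. Its arguments are lists of equal length, an entry for each row: "gripper": the finger opening in cm, from 0 to 8.54; "slide": the shift along the tool's x, y, z in cm, a list of three; "turn": the turn, a rotation vector about the tool's x, y, z in degrees, a list of three. A call has 1 to 5 rows; each row is the pose to reach, as a shift and turn from the pose commanded when the call began, along the tool's axes at that moment; what a row does not reach only later rows make up. A row lasts 1/8 s, in which the tool goes at most 62.5 mm and 10.7 degrees, less where a joint would pass 70% of its speed; a pose out of reach is approached as far as the arm can. A call with a gripper value outside its range is refused whole. The fingers move at their own pace and stop on an object; "force" is the grip in N (left out, the last holds). Time passes only in rows, so rows that repeat a pose let the fingers close. It gives the time, the measured TCP pose, the force and the opening at its end, in the units of the state.
- bot.observe(): the state, without advancing time (a new reading comes with each control period).
- vision.grab_frame(name): name is "side" or "top" or "wrist"; returns the picture (420x560x3 uint8, blue, green, red); there is no depth.
- vision.camera_model(name): a dict with "mtx" (3x3 intrinsics, pixels), "T" (4x4, takes a point from camera to world coordinates). Camera axes: x right, y down, z forward; pixel columns grow to the right and rows downward; lengths in m; the calibration is good to about 2 mm. A picture is of the moment at which its call begins: read the wrist's pose just before it. camera_model takes no time and is no camera call; for the wrist camera it gives the pose at the moment of the call.
- job_done(): hands the job in, once; it reports no verdict.
The state is a dict: "clock": time; "qpos": joint angles; "qd": joint speeds; "joint_efforts": joint torques, N m; "position": TCP position; "tool_rot": TCP orientation; "force": force on the tool from outside, world axes, zero at the start; "moment": the same for the moment, N m; "grip_width": finger opening in m.
Only numpy, scipy, OpenCV 4.12 (cv2) and the standard library are available. Lean on these libraries where they do the work, as an engineer would, in place of code of your own. Each camera call takes 0.05 s, during which the arm holds its last target. There are 200 camera calls.

## Working session

There is one attempt and no reset: what is moved stays moved. The work goes in short steps, Python scripts to look and compute and a tool call to move; the robot and the scene stay as the last step left them, time stands still between calls to the robot, and variables do not carry over. Pictures are saved under pics/ and viewed, about 8 in all and at most 12, crops included, and the job is handed in when it is done.

Besides the shell and the picture viewer there is one more tool, called after ">>>" as name(argument=value, ...) on one line, values as JSON. arm_command: Moves the arm, as the interface text tells. Its arguments: {"type":"object","properties":{"gripper":{"type":"array","items":{"type":"number"}},"slide":{"type":"array","items":{"type":"array","items":{"type":"number"}}},"turn":{"type":"array","items":{"type":"array","items":{"type":"number"}}},"force":{"type":"number"}},"required":["gripper","slide","turn"]}

```bash
mkdir -p pics; ls
cat > h.py <<'E'
import numpy as np, cv2
from workcell import bot, vision, job_done
from scipy.spatial.transform import Rotation as R
def proj(m,P):
    P=np.atleast_2d(P); T=np.linalg.inv(m["T"]); c=P@T[:3,:3].T+T[:3,3]; p=c@np.array(m["mtx"]).T
    return p[:,:2]/p[:,2:]
def ray(m,px):
    px=np.atleast_2d(px).astype(float); d=np.c_[px,np.ones(len(px))]@np.linalg.inv(m["mtx"]).T@np.array(m["T"])[:3,:3].T
    return np.array(m["T"])[:3,3],d
def atz(m,px,z):
    o,d=ray(m,px); return o+d*((z-o[2])/d[:,2])[:,None]
def tri(obs):
    A=np.zeros((3,3));b=np.zeros(3)
    for m,px in obs:
        o,d=ray(m,px); d=d[0]/np.linalg.norm(d[0]); Q=np.eye(3)-np.outer(d,d); A+=Q;b+=Q@o
    return np.linalg.solve(A,b)
E
python3 - <<'E'
from h import *
s=bot.observe()
print({k:np.round(v,3) for k,v in s.items()})
for n in("top","side"):
    m=vision.camera_model(n); print(n,np.round(m["mtx"],1).tolist(),np.round(m["T"],3).tolist())
    cv2.imwrite(f"pics/{n}0.png",cv2.resize(vision.grab_frame(n),(800,600),interpolation=cv2.INTER_CUBIC))
E
```

```text
pics
{'clock': np.float64(0.0), 'qpos': array([ 1.048,  0.522, -0.036,  1.6  ,  0.021,  1.021, -0.113]), 'qd': array([ 0.   ,  0.001, -0.001,  0.001,  0.   , -0.001,  0.   ]), 'joint_efforts': array([-0.0000e+00, -9.2712e+01,  1.9800e+00, -3.6993e+01,  1.8000e-02,
        8.0000e-03, -0.0000e+00]), 'position': array([ 0.273, -0.562,  0.231]), 'tool_rot': array([-3.14 ,  0.   ,  0.453]), 'force': array([ 1.191, -0.122, -0.483]), 'moment': array([-0.011,  0.073,  0.036]), 'grip_width': np.float64(0.086)}
top [[479.1, 0.0, 283.3], [0.0, 479.1, 204.2], [0.0, 0.0, 1.0]] [[-0.004, -0.995, 0.099, 0.466], [-1.0, 0.002, -0.023, -0.03], [0.022, -0.099, -0.995, 1.148], [0.0, 0.0, 0.0, 1.0]]
side [[430.8, 0.0, 282.9], [0.0, 430.8, 203.7], [0.0, 0.0, 1.0]] [[-0.997, -0.042, 0.061, 0.507], [-0.074, 0.657, -0.751, 0.686], [-0.009, -0.753, -0.658, 0.709], [0.0, 0.0, 0.0, 1.0]]
```

View pics/top0.png

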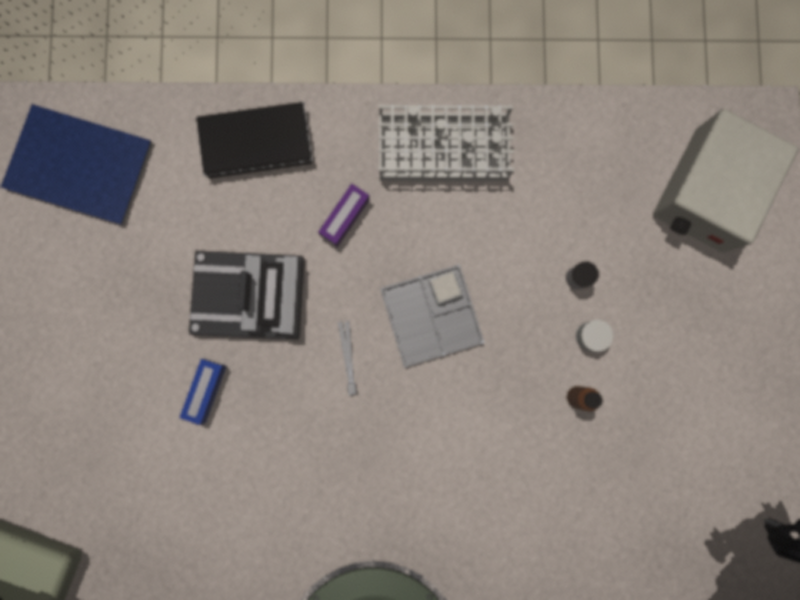

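View pics/side0.png

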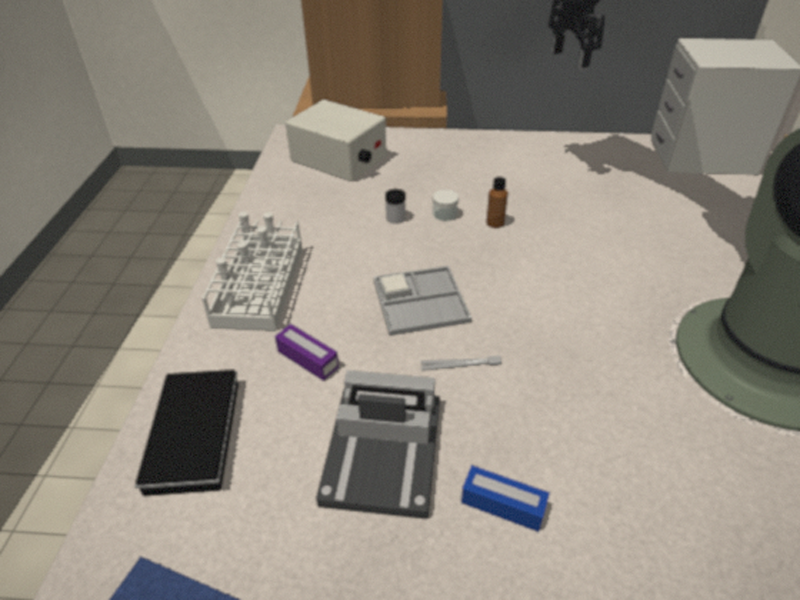

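The top view shows the vise at about (247,295), with the bar's strip at (271,295). The tray is at (433,318), with its long bay to the left and its empty bay at lower right. The bottle's cap is at (593,399). The side view agrees: the bottle is at (497,200) and the black bar lies behind the fin. Next I turn these into rough positions.

Run:
```python
from h import *
t=vision.camera_model("top"); s=vision.camera_model("side")
f=lambda *p:(np.array(p)+.5)*.7-.5
for n,p,z in [("base TL",(194,251),.022),("base BL",(190,336),.022),("base TR",(305,257),.022),("base BR",(300,340),.022),("strip",(271,295),.058),("tray1",(384,290),.012),("tray2",(459,268),.012),("tray3",(482,345),.012),("tray4",(407,367),.012),("cap",(593,399),.1),("jar",(597,336),.044),("can",(585,273),.058)]:
    print(n,np.round(atz(t,f(*p),z)[0],3))
print("cap",tri([(t,f(593,399)),(s,f(499,181))]))
print("fin top",tri([(t,f(248,291)),(s,f(384,397))]))
w=vision.camera_model("wrist"); st=bot.observe()
T=np.eye(4);T[:3,:3]=R.from_euler('xyz',st["tool_rot"]).as_matrix();T[:3,3]=st["position"]
print(np.round(T[:3,:3],3).tolist()); print(np.round(np.linalg.inv(T)@w["T"],3).tolist(), np.round(w["mtx"],0).tolist())
```

```text
base TL [0.647 0.293 0.022]
base BL [0.507 0.296 0.022]
base TR [0.637 0.11  0.022]
base BR [0.5   0.117 0.022]
strip [0.571 0.159 0.058]
tray1 [ 0.583 -0.021  0.012]
tray2 [ 0.62  -0.147  0.012]
tray3 [ 0.491 -0.183  0.012]
tray4 [ 0.455 -0.059  0.012]
cap [ 0.407 -0.34   0.1  ]
jar [ 0.504 -0.366  0.044]
can [ 0.606 -0.346  0.058]
cap [ 0.40697574 -0.34123563  0.09613399]
fin top [0.57425547 0.18834911 0.09176536]
[[0.899, 0.438, -0.001], [0.438, -0.899, 0.001], [-0.0, -0.001, -1.0]]
[[-0.0, -0.954, -0.301, 0.078], [1.0, -0.0, 0.0, 0.001], [-0.0, -0.301, 0.954, -0.143], [0.0, 0.0, 0.0, 1.0]] [[341.0, 0.0, 284.0], [0.0, 341.0, 208.0], [0.0, 0.0, 1.0]]
```

>>> arm_command(gripper=[8.5,8.5,8.5,8.5,8.5], slide=[[42.4,-30.7,-4],[42.4,-30.7,-4],[42.4,-30.7,-4],[42.4,-30.7,-4],[42.4,-30.7,-4]], turn=[[0,0,9],[0,0,9],[0,0,9],[0,0,9],[0,0,9]])

```text
clock: 0.72
position: [0.421, -0.2854, 0.2552]
tool_rot: [-3.142, 0.0, 0.296]
force: [1.8, -1.2, -0.1]
grip_width: 0.0845
```

```bash
cat >> h.py <<'E'
def go(x,y,z,yaw):
    s=bot.observe(); T=R.from_euler('xyz',s["tool_rot"]); p=s["position"]
    G=R.from_euler('xyz',[np.pi,0,np.radians(yaw)])
    print("t",round(float(s["clock"]),2),"at",np.round(p,4),"yaw",np.round(np.degrees(s["tool_rot"]),2),"F",np.round(s["force"],1),"w",round(float(s["grip_width"]),4))
    print("slide cm",np.round(T.inv().apply(np.array([x,y,z])-p)*100,2),"turn",np.round((T.inv()*G).as_rotvec(degrees=True),2))
E
python3 -c "
from h import *
go(.52,-.10,.27,16.6)"
```

```text
t 0.72 at [ 0.421  -0.2854  0.2552] yaw [-180.      0.     16.94] F [ 1.8 -1.2 -0.1] w 0.0845
slide cm [ 14.87 -14.85  -1.48] turn [-0.    0.    0.34]
```

>>> arm_command(gripper=[8.5,8.5,8.5,8.5,8.5], slide=[[14.5,-14.5,-1.4],[14.5,-14.5,-1.4],[14.5,-14.5,-1.4],[14.5,-14.5,-1.4],[14.5,-14.5,-1.4]], turn=[[0,0,0.3],[0,0,0.3],[0,0,0.3],[0,0,0.3],[0,0,0.3]])

```text
clock: 1.35
position: [0.517, -0.1057, 0.2688]
tool_rot: [-3.141, 0.0, 0.292]
force: [-0.4, -0.5, 0.7]
grip_width: 0.0848
```

Run:
```python
from h import *
import pickle
m=vision.camera_model("wrist"); pickle.dump(m,open("w1.pkl","wb"))
cv2.imwrite("pics/w1.png",cv2.resize(vision.grab_frame("wrist"),(800,600),interpolation=cv2.INTER_CUBIC))
go(.572,.185,.27,-2)
```

```text
t 1.4 at [ 0.5165 -0.1071  0.2688] yaw [1.7999e+02 5.0000e-02 1.6630e+01] F [ 0.4 -0.4 -0.2] w 0.0852
slide cm [ 13.68 -26.4   -0.13] turn [1.000e-02 4.000e-02 1.863e+01]
```

View pics/w1.png

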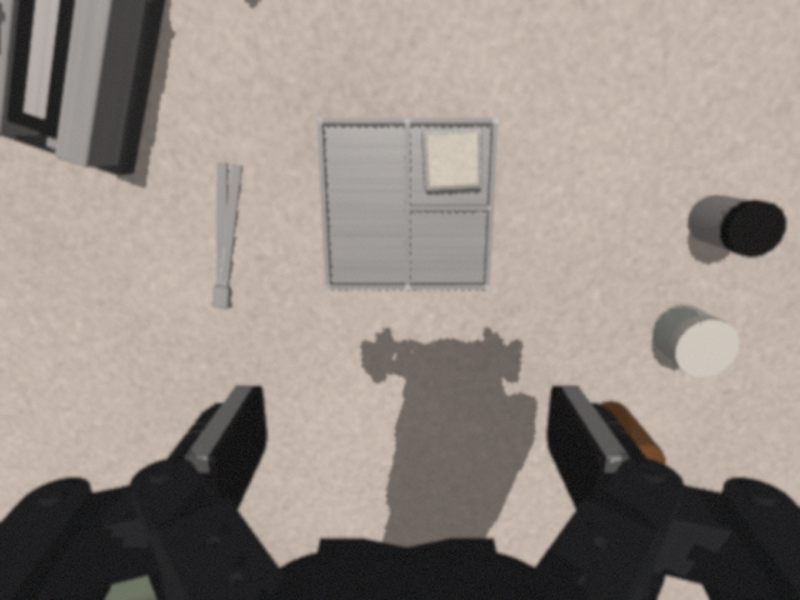

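The wrist view shows the tray's rim corners at (320,121), (494,121), (489,288) and (330,289). The divider crosses the top rim at (407,121) and the bottom rim at (407,288), and the slip box is at (452,160). Next I move to the vise and work out the tray pose on the way.

>>> arm_command(gripper=[8.5,8.5,8.5,8.5,8.5], slide=[[13.7,-26.2,-0.2],[13.7,-26.2,-0.2],[13.7,-26.2,-0.2],[13.7,-26.2,-0.2],[13.7,-26.2,-0.2]], turn=[[0,0,9],[0,0,18.6],[0,0,18.6],[0,0,18.6],[0,0,18.6]])

```text
clock: 2.02
position: [0.5735, 0.1839, 0.271]
tool_rot: [3.141, 0.0, -0.036]
force: [1.1, -1.1, -0.2]
grip_width: 0.0848
```

Run:
```python
from h import *
import pickle
w1=pickle.load(open("w1.pkl","rb")); t=vision.camera_model("top")
f=lambda *p:(np.array(p)+.5)*.7-.5
C=[(320,121),(494,121),(489,288),(330,289)]; D=[(384,290),(459,268),(482,345),(407,367)]
P=np.array([atz(w1,f(*c),.012)[0] for c in C])
for c,d in zip(C,D): print(np.round(atz(w1,f(*c),.012)[0],4), np.round(atz(t,f(*d),.012)[0],4),"tri",np.round(tri([(w1,f(*c)),(t,f(*d))]),4))
print("c",P.mean(0), "sizes",np.linalg.norm(P-np.roll(P,-1,0),axis=1))
e=(P[0]-P[3]+P[1]-P[2]); print("yaw",np.degrees(np.arctan2(e[1],e[0])))
m=vision.camera_model("wrist"); pickle.dump(m,open("w2.pkl","wb"))
cv2.imwrite("pics/w2.png",cv2.resize(vision.grab_frame("wrist"),(800,600),interpolation=cv2.INTER_CUBIC))
go(.572,.165,.27,-2)
```

```text
[ 0.5887 -0.0149  0.012 ] [ 0.5832 -0.0209  0.012 ] tri [ 0.5855 -0.0188  0.0213]
[ 0.6273 -0.1434  0.012 ] [ 0.6201 -0.1467  0.012 ] tri [ 0.6361 -0.1591 -0.0987]
[ 0.4996 -0.185   0.012 ] [ 0.4911 -0.1834  0.012 ] tri [ 0.4927 -0.1891 -0.0133]
[ 0.4596 -0.0551  0.012 ] [ 0.4553 -0.0587  0.012 ] tri [ 0.4559 -0.0567  0.0031]
c [ 0.54377841 -0.09960485  0.012     ] sizes [0.13420574 0.13430231 0.13590013 0.13516336]
yaw 17.652219861274634
t 2.08 at [0.5733 0.1913 0.2707] yaw [-1.7983e+02  3.0000e-02 -1.7200e+00] F [-6.1  7.7 -2. ] w 0.0851
slide cm [-0.05  2.63  0.06] turn [-0.17  0.03  0.28]
```

View pics/w2.png

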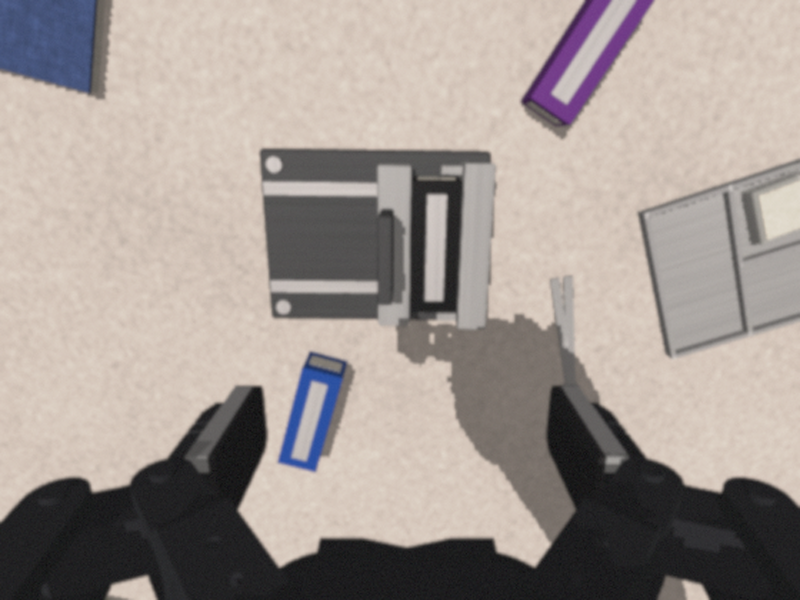

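The wrist view shows the vise:
- Base corners at (262,150), (490,152) and (273,318).
- Fixed-jaw top at (466,164), (494,164), (485,327) and (459,327).
- Bar strip from (436,193) to (434,302).
- Fin top at (386,212) to (386,302).

Run:
```python
from h import *
import pickle
w=pickle.load(open("w2.pkl","rb")); t=vision.camera_model("top")
f=lambda *p:(np.array(p)+.5)*.7-.5
for n,z,C in [("base",.022,[(262,150),(490,152),(273,318)]),("fj",.062,[(466,164),(494,164),(485,327),(459,327)]),("strip",.058,[(436,193),(434,302)]),("fin",.101,[(386,212),(386,302)])]:
    P=np.array([atz(w,f(*c),z)[0] for c in C]);print(n,np.round(P,4).tolist(),np.round(P.mean(0),4))
print("bar tri",tri([(w,f(435,247)),(t,f(271,295))]))
go(.572,.165,.2,-2)
import time
m=vision.camera_model("wrist"); pickle.dump(m,open("w3.pkl","wb"))
g=vision.grab_frame("wrist")
c=cv2.resize(g[90:240,170:370],(800,600),interpolation=cv2.INTER_CUBIC)
cv2.imwrite("pics/w3.png",c)
go(.572,.165,.2,-2)
```

```text
base [[0.6512, 0.2921, 0.022], [0.6433, 0.1168, 0.022], [0.5141, 0.2999, 0.022]] [0.6028 0.2362 0.022 ]
fj [[0.6368, 0.14, 0.062], [0.6361, 0.1205, 0.062], [0.5148, 0.1253, 0.062], [0.5155, 0.1453, 0.062]] [0.5758 0.1328 0.062 ]
strip [[0.6173, 0.161, 0.058], [0.5352, 0.164, 0.058]] [0.5763 0.1625 0.058 ]
fin [[0.6107, 0.1955, 0.101], [0.5505, 0.1985, 0.101]] [0.5806 0.197  0.101 ]
bar tri [0.57318515 0.16184649 0.03667294]
t 2.08 at [0.5733 0.1913 0.2707] yaw [-1.7983e+02  3.0000e-02 -1.7200e+00] F [-6.1  7.7 -2. ] w 0.0851
slide cm [-0.04  2.66  7.06] turn [-0.17  0.03  0.28]
t 2.12 at [0.573  0.1879 0.2705] yaw [-1.799e+02  5.000e-02 -1.720e+00] F [-0.9 -0.  -0.2] w 0.0851
slide cm [-0.02  2.31  7.04] turn [-0.1   0.05  0.28]
```

View pics/w3.png

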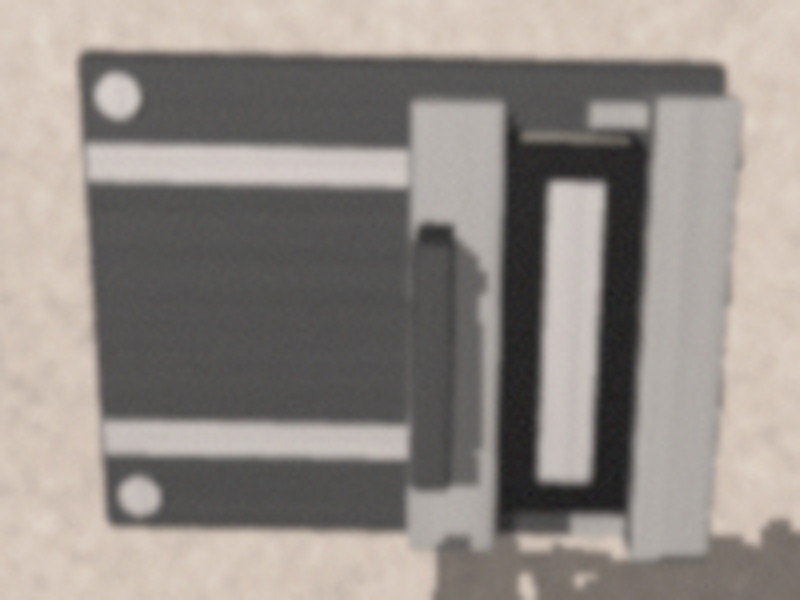

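In this crop (offset (170,90), scale 4):
- Fixed-jaw top at (656,97), (741,97), (708,555) and (632,557).
- Strip at (548,180), (607,180), (592,484) and (535,484).
- Fin's inner top edge from (453,240) to (450,487).
- Base corners at (80,55), (722,64) and (110,524).

Run:
```python
from h import *
import pickle
w=pickle.load(open("w3.pkl","rb"))
f=lambda *p:(np.array(p)+.5)/4-.5+np.array([170,90])
for n,z,C in [("base",.022,[(80,55),(722,64),(110,524)]),("fj",.062,[(656,97),(741,97),(708,555),(632,557)]),("sj",.061,[(411,98),(505,98),(493,549),(407,545)]),("strip",.058,[(548,180),(607,180),(592,484),(535,484)]),("fin",.101,[(453,240),(450,487)])]:
    P=np.array([atz(w,f(*c),z)[0] for c in C]);print(n,np.round(P,4).tolist(),np.round(P.mean(0),4))
go(.574,.165,.2,-2)
```

```text
base [[0.6515, 0.2936, 0.022], [0.6438, 0.1176, 0.022], [0.5151, 0.3, 0.022]] [0.6034 0.2371 0.022 ]
fj [[0.6372, 0.141, 0.062], [0.6366, 0.1199, 0.062], [0.5152, 0.1251, 0.062], [0.5152, 0.146, 0.062]] [0.576 0.133 0.062]
sj [[0.6388, 0.2018, 0.061], [0.6381, 0.1784, 0.061], [0.5183, 0.1842, 0.061], [0.5201, 0.2078, 0.061]] [0.5788 0.1931 0.061 ]
strip [[0.6174, 0.1678, 0.058], [0.617, 0.1527, 0.058], [0.5353, 0.1566, 0.058], [0.5358, 0.1722, 0.058]] [0.5764 0.1623 0.058 ]
fin [[0.6088, 0.1921, 0.101], [0.5496, 0.1947, 0.101]] [0.5792 0.1934 0.101 ]
t 2.12 at [0.573  0.1879 0.2705] yaw [-1.799e+02  5.000e-02 -1.720e+00] F [-0.9 -0.  -0.2] w 0.0851
slide cm [0.18 2.3  7.04] turn [-0.1   0.05  0.28]
```

>>> arm_command(gripper=[0,0,0,0,0], slide=[[0.4,2.2,5],[0.4,2.2,10],[0.4,2.2,15],[0.4,2.2,15],[0.4,2.2,15]], turn=[[0,0,0.8],[0,0,0.8],[0,0,0.8],[0,0,0.8],[0,0,0.8]], force=60)

```text
clock: 2.75
position: [0.5773, 0.161, 0.1229]
tool_rot: [-3.141, -0.002, -0.05]
force: [-0.4, 1.0, 0.8]
grip_width: 0.0001
```

Run:
```python
from h import *
go(.577,.168,.075,-2.5)
```

```text
t 2.75 at [0.5773 0.161  0.1229] yaw [-1.7999e+02 -9.0000e-02 -2.8400e+00] F [-0.4  1.   0.8] w 0.0001
slide cm [-0.08 -0.7   4.79] turn [-0.01 -0.09 -0.34]
```

>>> arm_command(gripper=[0,0,0,0,0], slide=[[0,-0.6,2.5],[0,-0.7,4.8],[0,-0.7,4.8],[0,-1.3,4.8],[0,-1.9,4.8]], turn=[[0,0,-0.3],[0,0,-0.3],[0,0,-0.3],[0,0,-0.3],[0,0,-0.3]])

```text
clock: 3.38
position: [0.5782, 0.181, 0.0747]
tool_rot: [-3.141, -0.002, -0.043]
force: [0.1, -8.2, 5.6]
grip_width: -0.0003
```

>>> arm_command(gripper=[0,0,0,0,0], slide=[[0,-0.8,0],[0,-1.6,0],[0,-2.4,0],[0,-3.2,0],[0,-4.0,0]], turn=[[0,0,0],[0,0,0],[0,0,0],[0,0,0],[0,0,0]])

```text
clock: 4.0
position: [0.5799, 0.2199, 0.0744]
tool_rot: [3.14, -0.002, -0.044]
force: [1.2, -9.4, 6.5]
grip_width: -0.0001
```

>>> arm_command(gripper=[0,0,0,0,0], slide=[[0,-0.8,0],[0,-1.6,0],[0,-2.2,0],[0,-2.5,0],[0,-2.7,0]], turn=[[0,0,0],[0,0,0],[0,0,0],[0,0,0],[0,0,0]])

```text
clock: 4.62
position: [0.5813, 0.2469, 0.0744]
tool_rot: [3.141, -0.002, -0.044]
force: [3.3, -8.8, 6.0]
grip_width: 0.0003
```

>>> arm_command(gripper=[0,0,0], slide=[[0,-0.1,0],[0,-0.2,0],[0,-0.3,0]], turn=[[0,0,0],[0,0,0],[0,0,0]])

```text
clock: 5.0
position: [0.5814, 0.2493, 0.0744]
tool_rot: [3.14, -0.002, -0.044]
force: [1.4, -12.2, 8.6]
grip_width: 0.0001
```

>>> arm_command(gripper=[0,0,0], slide=[[0,-0.15,0],[0,-0.3,0],[0,-0.3,0]], turn=[[0,0,0],[0,0,0],[0,0,0]])

```text
clock: 5.38
position: [0.5814, 0.2495, 0.0743]
tool_rot: [3.136, -0.001, -0.046]
force: [-2.3, -24.7, 15.2]
grip_width: -0.0001
```

>>> arm_command(gripper=[0,0,0,0,0], slide=[[0,1.2,0],[0,3,-1.5],[-0.1,9.0,-1.5],[-0.1,9.0,-1.5],[-0.1,9.0,0.3]], turn=[[0,0,0],[0,0,0],[0,0,0],[0,0,0],[0,0,0]])

```text
clock: 6.0
position: [0.5768, 0.1638, 0.0716]
tool_rot: [-3.14, -0.003, -0.044]
force: [-0.4, 0.3, 0.2]
grip_width: 0.0001
```

Run:
```python
from h import *
go(.5768,.164,.058,-2.5)
```

```text
t 6.0 at [0.5768 0.1638 0.0716] yaw [-179.91   -0.18   -2.52] F [-0.4  0.3  0.2] w 0.0001
slide cm [-0.   -0.01  1.36] turn [-0.09 -0.18 -0.02]
```

Now I lower slowly to contact.

>>> arm_command(gripper=[0,0,0,0,0], slide=[[0,0,0.6],[0,0,1.0],[0,0,1.2],[0,0,1.3],[0,0,1.35]], turn=[[0,0,0],[0,0,0],[0,0,0],[0,0,0],[0,0,0]])

```text
clock: 6.62
position: [0.5759, 0.1645, 0.058]
tool_rot: [-3.141, -0.001, -0.043]
force: [-8.0, -1.1, 28.6]
grip_width: 0.0001
```

>>> arm_command(gripper=[0,0], slide=[[0,0,0.05],[0,0,0.05]], turn=[[0,0,0],[0,0,0]])

```text
clock: 6.88
position: [0.5761, 0.1645, 0.058]
tool_rot: [-3.141, -0.002, -0.043]
force: [-8.1, -1.9, 30.9]
grip_width: 0.0002
```

>>> arm_command(gripper=[0,0], slide=[[0,0,-0.1],[0,0,-0.1]], turn=[[0,0,0],[0,0,0]])

```text
clock: 7.12
position: [0.5761, 0.1645, 0.0581]
tool_rot: [-3.141, -0.001, -0.043]
force: [-2.6, 0.5, 13.7]
grip_width: -0.0001
```

>>> arm_command(gripper=[0,0,0,0,0], slide=[[0,0,-0.04],[0,-0.2,-0.04],[0,-0.5,-0.04],[0,-0.9,-0.04],[0,-1.3,-0.04]], turn=[[0,0,0],[0,0,0],[0,0,0],[0,0,0],[0,0,0]])

```text
clock: 7.75
position: [0.5767, 0.1768, 0.0581]
tool_rot: [3.141, -0.001, -0.043]
force: [0.2, -4.3, 9.0]
grip_width: 0.0002
```

Run:
```python
from h import *
go(.5768,.164,.058,-2.5)
g=vision.grab_frame("top")
p=proj(vision.camera_model("top"),[[.576,.18,.06]])[0].astype(int); print(p)
cv2.imwrite("pics/t2.png",cv2.resize(g[p[1]-50:p[1]+50,p[0]-66:p[0]+67],(798,600),interpolation=cv2.INTER_CUBIC))
```

```text
t 7.75 at [0.5767 0.1768 0.0581] yaw [ 1.7999e+02 -7.0000e-02 -2.4700e+00] F [ 0.2 -4.3  9. ] w 0.0002
slide cm [0.07 1.27 0.01] turn [ 0.01 -0.07  0.03]
[180 203]
```

View pics/t2.png

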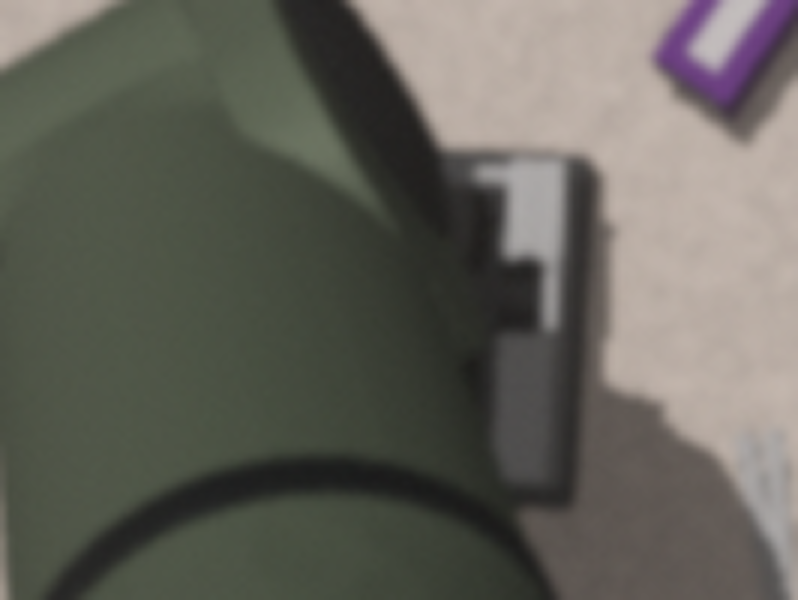

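The top view is blocked by the arm, so I look with the wrist camera instead.

Run:
```python
from h import *
import pickle
m=vision.camera_model("wrist"); pickle.dump(m,open("w4.pkl","wb"))
cv2.imwrite("pics/w4.png",cv2.resize(vision.grab_frame("wrist"),(800,600),interpolation=cv2.INTER_CUBIC))
```

```text
(no output)
```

View pics/w4.png

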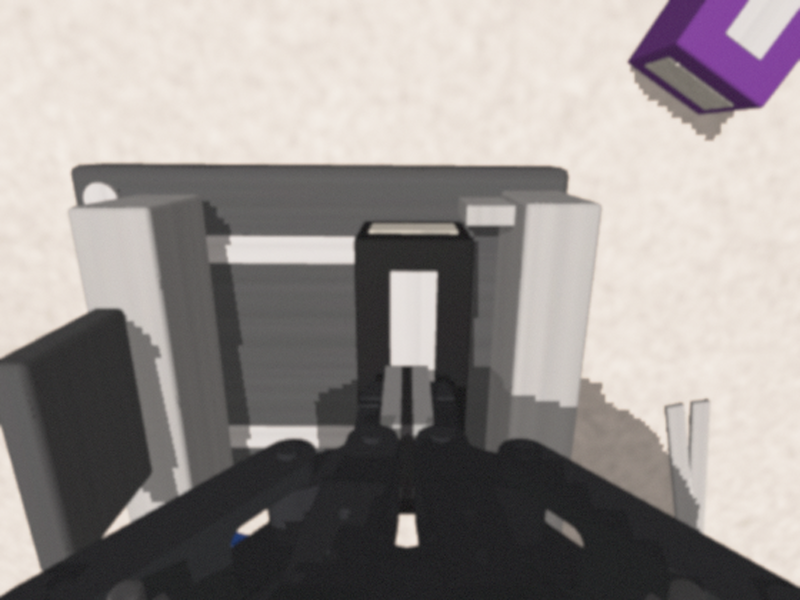

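The wrist view shows the bar clear of the fixed jaw and still square to it, with its strip at column 414 under the fingertips at 407. I keep dragging.

>>> arm_command(gripper=[0,0,0,0,0], slide=[[0,-0.5,0],[0,-1.0,0],[0,-1.5,0],[0,-2.0,0],[0,-2.2,0]], turn=[[0,0,0],[0,0,0],[0,0,0],[0,0,0],[0,0,0]])

```text
clock: 8.48
position: [0.5776, 0.199, 0.0581]
tool_rot: [3.142, -0.001, -0.043]
force: [-0.1, -2.5, 9.3]
grip_width: -0.0001
```

>>> arm_command(gripper=[0,0,5.5,5.5,5.5], slide=[[0,0,0],[0,0,-2.5],[0,0,-5],[0,0,-5],[0,0,-5]], turn=[[0,0,0],[0,0,0],[0,0,0],[0,0,0],[0,0,0]])

```text
clock: 9.1
position: [0.5768, 0.1988, 0.1071]
tool_rot: [3.141, 0.0, -0.043]
force: [-1.0, 0.5, 0.1]
grip_width: 0.0539
```

Run:
```python
from h import *
import pickle
m=vision.camera_model("wrist"); pickle.dump(m,open("w5.pkl","wb"))
cv2.imwrite("pics/w5.png",cv2.resize(vision.grab_frame("wrist"),(800,600),interpolation=cv2.INTER_CUBIC))
go(.577,.197,.058,-2.5)
```

```text
t 9.15 at [0.5767 0.1987 0.1068] yaw [ 1.7998e+02  5.0000e-02 -2.4500e+00] F [ 0.1 -0.3 -0.5] w 0.055
slide cm [0.05 0.17 4.88] turn [0.02 0.05 0.05]
```

View pics/w5.png

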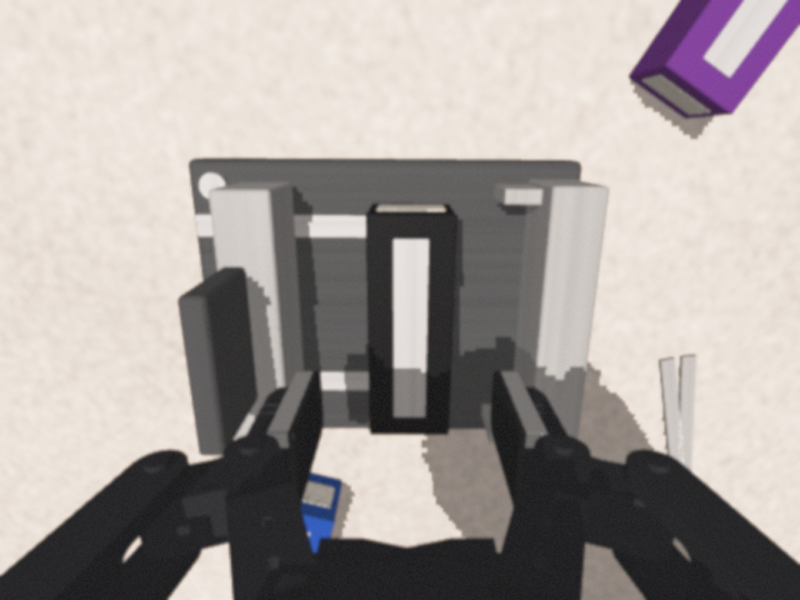

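The wrist view shows the bar standing free mid-gap. Its strip corners are at (392,239), (429,239), (427,417) and (393,417), and its top corners at (368,216), (456,216), (448,432) and (370,432). The vise is fully open.

Run:
```python
from h import *
import pickle
w=pickle.load(open("w5.pkl","rb"))
f=lambda *p:(np.array(p)+.5)*.7-.5
for n,z,C in [("strip",.058,[(392,239),(429,239),(427,417),(393,417)]),("top",.058,[(368,216),(456,216),(448,432),(370,432)])]:
    P=np.array([atz(w,f(*c),z)[0] for c in C]);print(n,np.round(P,4).tolist(),np.round(P.mean(0),4))
P3=lambda p:(p-np.array([0,0])) 
w3=pickle.load(open("w3.pkl","rb"))
go(.5768,.197,.030,-2.5)
```

```text
strip [[0.6191, 0.2027, 0.058], [0.6185, 0.1881, 0.058], [0.5381, 0.1913, 0.058], [0.5388, 0.2065, 0.058]] [0.5787 0.1971 0.058 ]
top [[0.6286, 0.2117, 0.058], [0.6272, 0.1772, 0.058], [0.53, 0.182, 0.058], [0.5316, 0.2173, 0.058]] [0.5793 0.197  0.058 ]
t 9.15 at [0.5767 0.1987 0.1068] yaw [ 1.7998e+02  5.0000e-02 -2.4500e+00] F [ 0.1 -0.3 -0.5] w 0.055
slide cm [0.03 0.17 7.68] turn [0.02 0.05 0.05]
```

>>> arm_command(gripper=[5.8,5.8,5.8,5.8,5.8], slide=[[0.2,0.2,3],[0.2,0.2,5.5],[0.2,0.2,7.0],[0.2,0.2,7.6],[0.2,0.2,7.6]], turn=[[0,0,0],[0,0,0],[0,0,0],[0,0,0],[0,0,0]])

```text
clock: 9.78
position: [0.579, 0.1968, 0.0316]
tool_rot: [-3.142, 0.0, -0.043]
force: [-0.4, 0.2, -0.4]
grip_width: 0.0577
```

>>> arm_command(gripper=[4,3,3,3,3], slide=[[0,0,0],[0,0,0],[0,0,0],[0,0,0],[0,0,0]], turn=[[0,0,0],[0,0,0],[0,0,0],[0,0,0],[0,0,0]], force=40)

```text
clock: 10.4
position: [0.5795, 0.1969, 0.0324]
tool_rot: [-3.141, -0.001, -0.043]
force: [0.1, -0.6, 6.5]
grip_width: 0.0354
```

>>> arm_command(gripper=[3,3,3,3,3], slide=[[0,0,-1],[0,0,-3],[0,0,-6],[0,0,-10],[0,0,-10]], turn=[[0,0,0],[0,0,0],[0,0,0],[0,0,0],[0,0,0]], force=50)

```text
clock: 11.02
position: [0.5806, 0.1973, 0.1358]
tool_rot: [-3.139, -0.005, -0.043]
force: [0.0, 0.0, -2.3]
grip_width: 0.035
```

Run:
```python
from h import *
go(.5338,-.0676,.13,17.5)
```

```text
t 11.03 at [0.5806 0.1973 0.1358] yaw [-179.86   -0.3    -2.48] F [ 0.   0.  -2.3] w 0.035
slide cm [-3.53 26.67  0.49] turn [ -0.08  -0.32 -19.98]
```

>>> arm_command(gripper=[3,3,3,3,3], slide=[[-0.3,2.5,0],[-1,7,0],[-1.7,12,0],[-2.4,17,0],[-3,21.5,0]], turn=[[0,0,-2],[0,0,-6],[0,0,-10],[0,0,-15],[0,0,-18]])

```text
clock: 11.65
position: [0.5391, -0.0187, 0.1318]
tool_rot: [3.141, 0.0, 0.273]
force: [0.4, 0.2, -1.9]
grip_width: 0.0351
```

>>> arm_command(gripper=[3,3,3,3], slide=[[0.4,4,2],[0.4,5,4],[0.4,5,6],[0.4,5,6]], turn=[[0,0,-2],[0,0,-2],[0,0,-2],[0,0,-2]])

```text
clock: 12.15
position: [0.5559, -0.0632, 0.0703]
tool_rot: [-3.14, 0.003, 0.307]
force: [-0.3, 0.8, -1.4]
grip_width: 0.0353
```

Run:
```python
from h import *
import pickle
go(.5338,-.0676,.02,17.5)
m=vision.camera_model("wrist"); pickle.dump(m,open("w6.pkl","wb"))
cv2.imwrite("pics/w6.png",cv2.resize(vision.grab_frame("wrist"),(800,600),interpolation=cv2.INTER_CUBIC))
go(.5338,-.0676,.02,17.5)
```

```text
t 12.15 at [ 0.5559 -0.0632  0.0703] yaw [-1.7992e+02  1.4000e-01  1.7570e+01] F [-0.3  0.8 -1.4] w 0.0353
slide cm [-2.23 -0.24  5.04] turn [-0.08  0.14  0.07]
t 12.2 at [ 0.5566 -0.0631  0.0713] yaw [-1.7996e+02  6.0000e-02  1.7580e+01] F [ 0.7  0.5 -2. ] w 0.0354
slide cm [-2.3  -0.26  5.13] turn [-0.04  0.06  0.08]
```

View pics/w6.png

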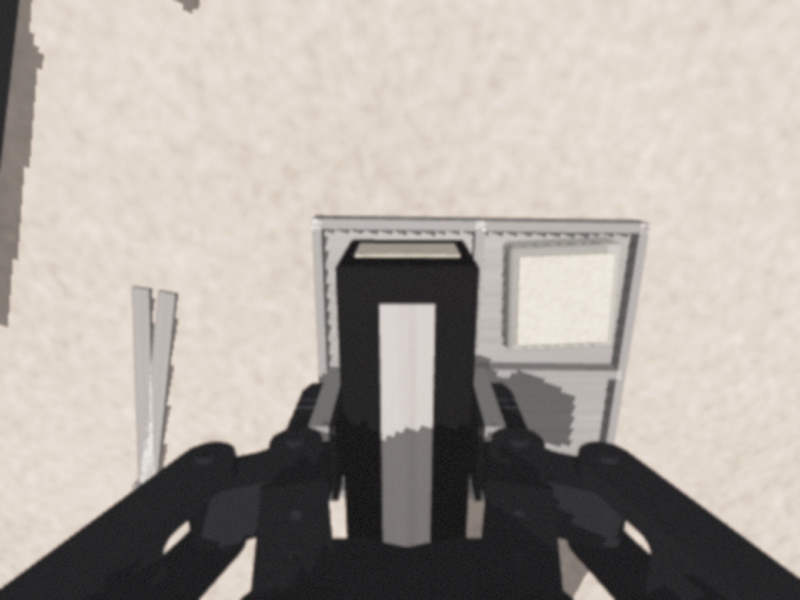

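The wrist view shows the bar held square above the long bay. The tray's rim corners are at (315,216) and (647,222), the divider's top end is at (481,222), and the cross divider meets the right rim at about (619,373). I re-measure the tray from these.

Run:
```python
from h import *
import pickle
w=pickle.load(open("w6.pkl","rb"))
f=lambda *p:(np.array(p)+.5)*.7-.5
P=np.array([atz(w,f(*c),.012)[0] for c in [(315,216),(647,222),(481,222)]])
print(np.round(P,4),np.linalg.norm(P[0]-P[1]))
e=(P[0]-P[1])[:2]; yaw=np.degrees(np.arctan2(e[1],e[0]))-90; print("yaw",yaw)
Rm=lambda a:np.array([[np.cos(a),-np.sin(a)],[np.sin(a),np.cos(a)]])
A=Rm(np.radians(yaw)); c=(P[0]+P[1])[:2]/2-A@[.069,0]
L=c+A@[0,.034]; S=c+A@[-.0335,-.034]; print("tray",c,"long",L,"sq",S)
print("bar in tool?", np.round([atz(w,f(*q),.0713+.0256)[0] for q in[(340,268),(476,268)]],4))
go(*L,.02,yaw)
```

```text
[[ 0.5921 -0.0127  0.012 ]
 [ 0.631  -0.1437  0.012 ]
 [ 0.6104 -0.0785  0.012 ]] 0.13661871920339877
yaw 16.531798934098163
tray [ 0.54543733 -0.09782816] long [ 0.53576272 -0.06523366] sq [ 0.52299677 -0.13995501]
bar in tool? [[ 0.5981 -0.0332  0.0969]
 [ 0.6082 -0.065   0.0969]]
t 12.2 at [ 0.5566 -0.0631  0.0713] yaw [-1.7996e+02  6.0000e-02  1.7580e+01] F [ 0.7  0.5 -2. ] w 0.0354
slide cm [-2.04 -0.42  5.13] turn [-0.04  0.06  1.05]
```

>>> arm_command(gripper=[3,3,3,3,3], slide=[[-2.1,-0.4,0],[-2.1,-0.4,1.5],[-2.1,-0.4,3.5],[-2.1,-0.4,4.8],[-2.1,-0.4,5.3]], turn=[[0,0,0.8],[0,0,0.8],[0,0,0.8],[0,0,0.8],[0,0,0.8]])

```text
clock: 12.82
position: [0.5358, -0.0661, 0.0179]
tool_rot: [-3.141, 0.001, 0.293]
force: [0.1, 0.1, -1.7]
grip_width: 0.0351
```

>>> arm_command(gripper=[3,3,3], slide=[[0,0,0.1],[0,0,0.2],[0,0,0.25]], turn=[[0,0,0],[0,0,0],[0,0,0]])

```text
clock: 13.2
position: [0.536, -0.0665, 0.0164]
tool_rot: [3.141, -0.001, 0.292]
force: [0.8, -0.2, -1.6]
grip_width: 0.035
```

>>> arm_command(gripper=[3,3,3], slide=[[0,0,0.08],[0,0,0.16],[0,0,0.2]], turn=[[0,0,0],[0,0,0],[0,0,0]])

```text
clock: 13.58
position: [0.5358, -0.0665, 0.0144]
tool_rot: [3.141, -0.0, 0.292]
force: [-4.7, 0.3, 16.4]
grip_width: 0.0352
```

>>> arm_command(gripper=[3.8,4.6,4.8,4.8,4.8], slide=[[0,0,-0.08],[0,0,-0.08],[0,0,-0.1],[0,0,-2],[0,0,-6]], turn=[[0,0,0],[0,0,0],[0,0,0],[0,0,0],[0,0,0]])

```text
clock: 14.2
position: [0.5351, -0.0662, 0.0747]
tool_rot: [-3.141, 0.002, 0.293]
force: [-0.5, 0.2, -0.2]
grip_width: 0.0478
```

>>> arm_command(gripper=[5.5,5.5,5.5], slide=[[0,0,-6],[0,0,-12],[0,0,-15]], turn=[[0,0,0],[0,0,0],[0,0,0]])

```text
clock: 14.58
position: [0.5364, -0.0664, 0.2286]
tool_rot: [3.14, -0.004, 0.292]
force: [-0.4, -0.3, -0.8]
grip_width: 0.0549
```

Run:
```python
from h import *
go(.41,-.34,.23,10)
```

```text
t 14.57 at [ 0.5364 -0.0664  0.2286] yaw [179.9   -0.24  16.74] F [-0.4 -0.3 -0.8] w 0.0549
slide cm [-19.98  22.56  -0.18] turn [ 0.08 -0.24  6.74]
```

>>> arm_command(gripper=[6,6,6,6,6], slide=[[-22,22.5,1],[-22,22.5,1],[-22,22.5,1],[-22,22.5,1],[-22,22.5,1]], turn=[[0,0,0],[0,0,0],[0,0,0],[0,0,0],[0,0,0]])

```text
clock: 15.2
position: [0.3898, -0.3447, 0.2155]
tool_rot: [3.141, -0.001, 0.292]
force: [1.4, -0.2, 0.3]
grip_width: 0.0598
```

>>> arm_command(gripper=[6,6,6], slide=[[0,0,0],[0,0,0],[0,0,0]], turn=[[0,0,0],[0,0,0],[0,0,0]])

```text
clock: 15.58
position: [0.3917, -0.3421, 0.2146]
tool_rot: [3.141, -0.001, 0.294]
force: [0.5, -0.8, 1.0]
grip_width: 0.0602
```

Run:
```python
from h import *
import pickle
m=vision.camera_model("wrist"); pickle.dump(m,open("w7.pkl","wb"))
print(proj(m,[[.412,-.338,.1],[.412,-.338,0]])/.7)
cv2.imwrite("pics/w7.png",cv2.resize(vision.grab_frame("wrist"),(800,600),interpolation=cv2.INTER_CUBIC))
go(.412,-.338,.12,16.5)
```

```text
[[408.97618253 255.66852393]
 [408.17975221 225.85664761]]
t 15.62 at [ 0.3917 -0.3422  0.2145] yaw [ 1.7999e+02 -3.0000e-02  1.6850e+01] F [ 1.1 -0.7  0.2] w 0.0605
slide cm [2.06 0.19 9.45] turn [ 0.01 -0.03  0.35]
```

View pics/w7.png

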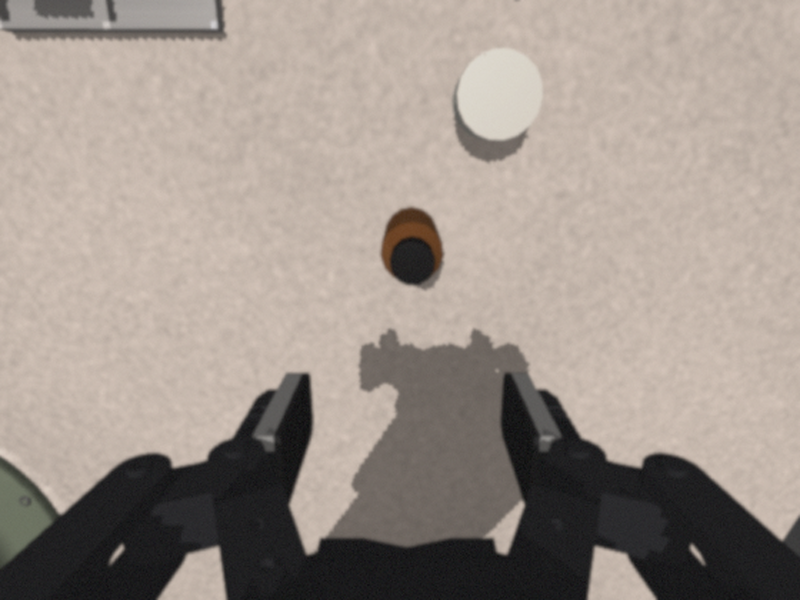

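The wrist view shows the bottle's black cap centred at (412,261). That is within 4 mm of the position predicted from the top view. The jar is well clear at (500,94).

>>> arm_command(gripper=[6.5,6.5,6.5,6.5,6.5], slide=[[1.8,0.3,0],[1.8,0.3,4],[1.8,0.3,7],[1.8,0.3,10],[1.8,0.3,10]], turn=[[0,0,0],[0,0,0],[0,0,0],[0,0,0],[0,0,0]])

```text
clock: 16.25
position: [0.4095, -0.3395, 0.1126]
tool_rot: [-3.139, 0.002, 0.294]
force: [0.4, -0.9, 0.7]
grip_width: 0.0654
```

Run:
```python
from h import *
import pickle
w=pickle.load(open("w7.pkl","rb")); f=lambda *p:(np.array(p)+.5)*.7-.5
c=atz(w,f(412,261),.1)[0]; print(c)
t=vision.camera_model("top"); print("tri",tri([(w,f(412,261)),(t,f(593,399))]))
go(c[0],c[1],.037,16.8)
```

```text
[ 0.40973674 -0.34027766  0.1       ]
tri [ 0.4070038  -0.34162749  0.09204935]
t 16.25 at [ 0.4095 -0.3395  0.1126] yaw [-1.7984e+02  9.0000e-02  1.6830e+01] F [ 0.4 -0.9  0.7] w 0.0654
slide cm [0.01 0.11 7.56] turn [-0.16  0.09  0.03]
```

>>> arm_command(gripper=[6.5,6.5,6.5,6.5,6.5], slide=[[0,0.1,2],[0,0.1,4.5],[0,0.1,6.5],[0,0.1,7.4],[0,0.1,7.5]], turn=[[0,0,0],[0,0,0],[0,0,0],[0,0,0],[0,0,0]])

```text
clock: 16.88
position: [0.41, -0.3418, 0.0396]
tool_rot: [3.141, -0.0, 0.293]
force: [0.3, -0.9, 0.1]
grip_width: 0.0647
```

>>> arm_command(gripper=[4.8,3.8,3.2,3.2,3.2], slide=[[0,0,0],[0,0,0],[0,0,0],[0,0,0],[0,0,0]], turn=[[0,0,0],[0,0,0],[0,0,0],[0,0,0],[0,0,0]], force=30)

```text
clock: 17.5
position: [0.4098, -0.3419, 0.0398]
tool_rot: [3.141, -0.001, 0.292]
force: [-0.8, 2.4, 8.0]
grip_width: 0.0374
```

>>> arm_command(gripper=[3.2,3.2,3.2,3.2,3.2], slide=[[0,0,-0.5],[0,0,-2],[0,0,-5],[0,0,-8],[0,0,-8]], turn=[[0,0,0],[0,0,0],[0,0,0],[0,0,0],[0,0,0]])

```text
clock: 18.12
position: [0.4103, -0.3427, 0.1219]
tool_rot: [3.138, -0.002, 0.292]
force: [-0.5, -0.1, -1.7]
grip_width: 0.0372
```

Run:
```python
from h import *
go(.523,-.140,.12,16.5)
```

```text
t 18.12 at [ 0.4103 -0.3427  0.1219] yaw [ 1.7981e+02 -1.4000e-01  1.6720e+01] F [-0.5 -0.1 -1.7] w 0.0372
slide cm [ 16.62 -16.17   0.17] turn [ 0.19 -0.14  0.22]
```

>>> arm_command(gripper=[3.2,3.2,3.2,3.2,3.2], slide=[[2,-2,0],[5,-5,0],[9,-8.5,0],[13,-12.5,0],[15.5,-15,0]], turn=[[0,0,0],[0,0,0],[0,0,0],[0,0,0],[0,0,0]])

```text
clock: 18.75
position: [0.5154, -0.1508, 0.119]
tool_rot: [-3.141, -0.0, 0.294]
force: [0.4, -0.6, -1.3]
grip_width: 0.0374
```

>>> arm_command(gripper=[3.2,3.2,3.2,3.2], slide=[[1.1,-1.2,0],[1.1,-1.2,2],[1.1,-1.2,4],[1.1,-1.2,4]], turn=[[0,0,0],[0,0,0],[0,0,0],[0,0,0]])

```text
clock: 19.25
position: [0.5204, -0.1394, 0.078]
tool_rot: [-3.141, 0.003, 0.291]
force: [-0.3, 0.1, -1.1]
grip_width: 0.037
```

Run:
```python
from h import *
import pickle
m=vision.camera_model("wrist"); pickle.dump(m,open("w8.pkl","wb"))
cv2.imwrite("pics/w8.png",cv2.resize(vision.grab_frame("wrist"),(800,600),interpolation=cv2.INTER_CUBIC))
go(.523,-.140,.0438,16.5)
```

```text
t 19.3 at [ 0.5211 -0.1394  0.0789] yaw [-1.7998e+02  8.0000e-02  1.6690e+01] F [ 0.1 -0.5 -1. ] w 0.0372
slide cm [0.17 0.11 3.51] turn [-0.02  0.08  0.19]
```

View pics/w8.png

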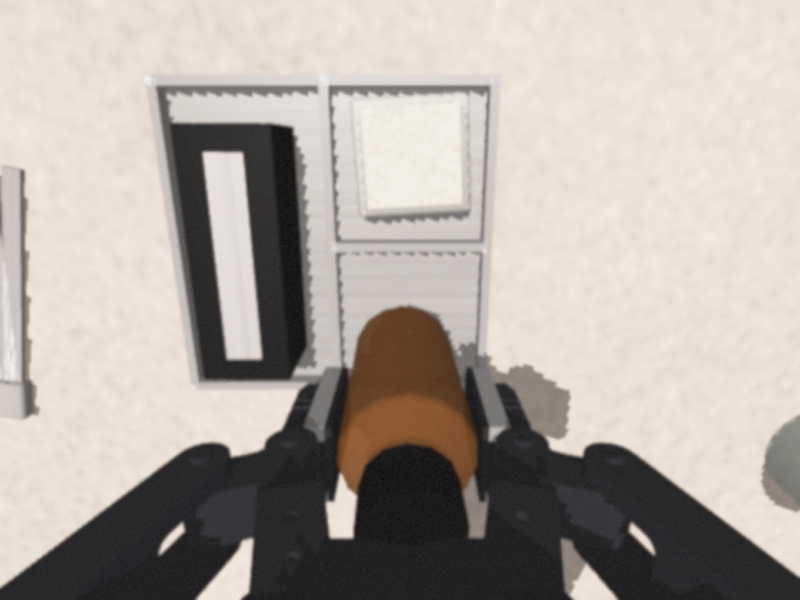

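The wrist view shows the bar flat inside the long bay. The tray's corners are at (150,79), (497,78) and (195,385), and the cross divider runs from (332,246) to (485,248). The bottle hangs over the empty bay.

Run:
```python
from h import *
import pickle
w=pickle.load(open("w8.pkl","rb")); f=lambda *p:(np.array(p)+.5)*.7-.5
P=np.array([atz(w,f(*c),.012)[0,:2] for c in [(150,79),(497,78),(195,385),(332,246),(486,248)]])
print(np.round(P,4).tolist(), np.linalg.norm(P[0]-P[1]),np.linalg.norm(P[0]-P[2]))
e=P[0]-P[1]; yaw=np.degrees(np.arctan2(e[1],e[0]))-90
a=np.radians(yaw);A=np.array([[np.cos(a),-np.sin(a)],[np.sin(a),np.cos(a)]])
c=(P[0]+P[1])/2-A@[.069,0]
S1=c+A@[-.0335,-.034]; S2=(P[3]+P[4])/2+A@[-.0335,0]; print(yaw,"S",S1,S2)
go(*((S1+S2)/2),.0438,16.7)
```

```text
[[0.5896, -0.0139], [0.629, -0.1444], [0.4614, -0.0524], [0.5454, -0.0986], [0.5638, -0.1629]] 0.13629999425404138 0.13384346950521894
16.82780006332429 S [ 0.52104869 -0.14135034] [ 0.52254021 -0.14044049]
t 19.3 at [ 0.5211 -0.1394  0.0789] yaw [-1.7998e+02  8.0000e-02  1.6690e+01] F [ 0.1 -0.5 -1. ] w 0.0372
slide cm [0.03 0.16 3.51] turn [-0.02  0.08 -0.01]
```

Position agrees to 2 mm, so I lower the bottle.

>>> arm_command(gripper=[3.2,3.2,3.2,3.2,3.2], slide=[[0,0.1,1],[0,0.1,2],[0,0.1,2.8],[0,0.1,3.2],[0,0.1,3.3]], turn=[[0,0,0],[0,0,0],[0,0,0],[0,0,0],[0,0,0]])

```text
clock: 19.92
position: [0.5219, -0.1397, 0.0458]
tool_rot: [-3.141, 0.0, 0.292]
force: [0.0, 0.4, -1.3]
grip_width: 0.0378
```

>>> arm_command(gripper=[3.2,3.2,3.2], slide=[[0,0,0.06],[0,0,0.12],[0,0,0.12]], turn=[[0,0,0],[0,0,0],[0,0,0]])

```text
clock: 20.3
position: [0.522, -0.1398, 0.045]
tool_rot: [3.141, -0.0, 0.292]
force: [-0.2, 1.0, -1.5]
grip_width: 0.0374
```

>>> arm_command(gripper=[3.2,3.2,3.2], slide=[[0,0,0.07],[0,0,0.13],[0,0,0.13]], turn=[[0,0,0],[0,0,0],[0,0,0]])

```text
clock: 20.68
position: [0.5222, -0.1398, 0.0439]
tool_rot: [3.141, -0.0, 0.292]
force: [-0.5, 0.8, 5.9]
grip_width: 0.0373
```

Contact, at the expected height. I release slowly and rise.

>>> arm_command(gripper=[4,4.8,5.6,6,6], slide=[[0,0,-0.03],[0,0,-0.03],[0,0,-0.03],[0,0,-1],[0,0,-3]], turn=[[0,0,0],[0,0,0],[0,0,0],[0,0,0],[0,0,0]])

```text
clock: 21.3
position: [0.5216, -0.1397, 0.0739]
tool_rot: [-3.141, 0.001, 0.292]
force: [-0.7, 0.2, 1.1]
grip_width: 0.06
```

>>> arm_command(gripper=[6,6,6,6,6], slide=[[0,0,-4],[0,0,-9],[0,0,-14],[-10,10,-14],[-10,10,-14]], turn=[[0,0,0],[0,0,0],[0,0,0],[0,0,0],[0,0,0]])

```text
clock: 21.92
position: [0.4623, -0.251, 0.215]
tool_rot: [3.14, -0.001, 0.294]
force: [0.9, -1.6, -0.4]
grip_width: 0.0599
```

>>> arm_command(gripper=[6,6,6], slide=[[0,6,0],[0,12,0],[0,12,0]], turn=[[0,0,0],[0,0,0],[0,0,0]])

```text
clock: 22.3
position: [0.4968, -0.3688, 0.2135]
tool_rot: [3.141, 0.0, 0.288]
force: [-0.9, 1.2, -0.9]
grip_width: 0.0602
```

Run:
```python
from h import *
a=vision.grab_frame("side")[100:390,150:430]; b=vision.grab_frame("top")[120:320,100:460]
a=cv2.resize(a,(400,414),interpolation=cv2.INTER_CUBIC); b=cv2.resize(b,(400,222),interpolation=cv2.INTER_CUBIC)
c=np.zeros((414,800,3),np.uint8); c[:,:400]=a; c[:222,400:]=b
cv2.imwrite("pics/end.png",c)
go(.5,-.14,.2,16)
```

```text
t 22.4 at [ 0.4971 -0.3647  0.2136] yaw [-179.96    0.     16.71] F [-0.2  0.8 -0.5] w 0.0602
slide cm [  6.74 -21.43   1.38] turn [-0.04  0.    0.71]
```

View pics/end.png

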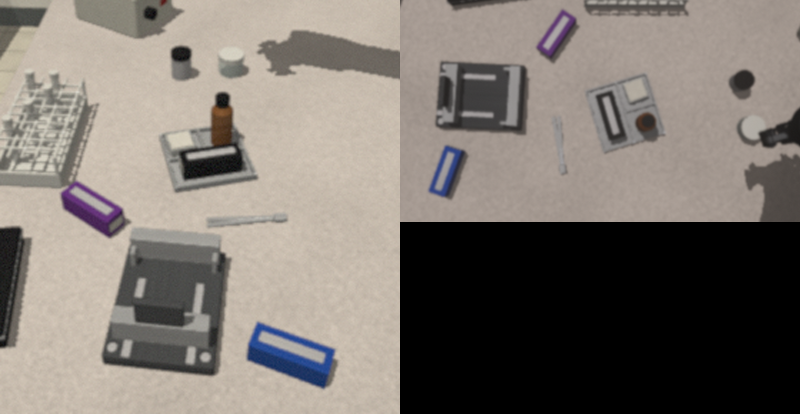

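The final views show the bar flat in the long bay (side crop at about (211,160)) and the bottle upright in the square bay (222,118). The jaw is fully open and nothing else has moved.

```bash
python3 -c "
from h import *
print(job_done())"
```

```text
the job is handed in; nothing more can be done
None
```

The job is done and handed in at about 22.4 s of the 67 s allowed. No verdict is reported.

**What I did:**
- **Jaw:** I pushed it by its fin until it hit the open stop. The force rose from about 9 N to 25 N with no further movement.
- **Bar:** I dragged it about 35 mm off the fixed jaw by pressing on its top. I then gripped it, lifted it out and lowered it into the long bay until it touched the floor.
- **Bottle:** I lowered it into the empty square bay until it touched, released it and moved the arm clear.

**Last checks:** The final side and top pictures show the bar flat in the long bay, the bottle upright in the empty bay, the jaw open and everything else where it was. The contact heights at both placings matched the 4 mm tray floor.

**What went less well:**
- **Press on the bar:** the first touch on its top reached about 31 N. I backed off to about 9 N before dragging.
- **Bar set-down:** contact reached about 16 N as it met the tray floor.
- **Camera disagreement:** the top camera read about 3–8 mm off from the wrist camera. I used the wrist values, which agreed with what the gripper touched.

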